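# Switch the tube warmer off and hold the tall tube slanted for inspection

### The job

Turn the warmer's dial anticlockwise to its end stop (off); only then draw the tall tube straight up out of the block and hold it up, slanted at about 45 degrees with its cap end higher, so that its tip can be inspected. Finish while still holding it there, still, with every part of it at least 6 cm above the metal block; do not put it down, and leave the dial off, the two short tubes in their wells and everything else where it is.

Things in the scene. Friction and masses are not known exactly. Their poses are not given: they have to be found in the camera images.
- warmer: White dry-block tube warmer fixed to the table, 240 (x) x 290 (y) mm, turned by up to 17 degrees. Origin: centre of its underside, on the table; own -x is its front (towards the robot), z up. Its flat front deck, 85 mm above the table (own x -120 to 30), carries the dial; the bare metal block with three tubes is behind.
- block_top (a point): Centre of the metal block's top, at the warmer's own (65, 0), 105 mm above the table; axes as the warmer's. The block is 70 (x) x 240 (y) mm with three equal wells at own y = -70, 0, 70 from this point: 32 mm wide, 45 mm deep (floors 60 mm above the table). Any tube may stand in any well.
- dial (a joint): Angle of the warmer's dial, rad: 0 = off, at the anticlockwise end stop; grows as it is turned clockwise seen from above, to 4.7. It starts between 0.6 and 1.4, and stays where it is left (light friction, about 0.03 N m).
- dial_grip (a point): Point on the dial's vertical axis, 122 mm above the table, at the warmer's own (-70, -50). The dial: black disc 44 mm wide with an upright grip bar across it, 42 mm long, 14 mm thick, from 97 to 129 mm above the table. The point turns with the dial: x along the bar, y across it. When off, the bar lies along the warmer's x, its white mark towards the warmer's front.
- tall_tube: Tall tube, the tallest in the block: 115 mm long, pale plastic, 29 mm wide, blunt cone at the bottom; fixed blue cap on top, 34 mm wide, 20 mm high. About 55 g. Origin: centre of its bottom tip; z runs up its axis to the cap. In a well its tip is 60 mm and its cap top 175 mm above the table; it fits loosely (3 mm); drawn straight up by over 45 mm it is free.
- tall_cap (a point): Middle of the tall tube's cap on its axis, 105 mm above its tip (165 mm above the table while in the well); a good place to grip.
- short_tube_a: Short tube, the same as the tall one but 83 mm long (cap top 143 mm above the table in its well). Origin: centre of its bottom tip. Stays in its well.
- short_tube_b: Short tube, the same as the tall one but 83 mm long (cap top 143 mm above the table in its well). Origin: centre of its bottom tip. Stays in its well.
- beaker: Open beaker, 70 mm wide, 90 mm high, on the table at the warmer's +y side; origin: centre of its underside. Leave alone.
- jar: Amber jar, 60 mm wide, 80 mm high, on the table at the warmer's -y side; origin: centre of its underside. Leave alone.
- petri: Flat round dish, 88 mm wide, 16 mm high, on the table at the warmer's -y side; origin: centre of its underside. Leave alone.
- loose_cap: Spare cap, 34 mm wide, 20 mm high, lying on the warmer's front deck on its +y half; origin: centre of its underside. Leave alone.
- scoop: Flat steel spatula, 143 mm long, 24 mm wide, 6 mm thick, on the table at the warmer's +y side; origin: near its middle. Leave alone.
There are look-alikes about, which are no part of the job. Leave any brown, orange or pink look-alike of the tall_tube alone.

How it is judged:
On the way, in this order (a step that is already met when the one before it is completed fails the run):
1. the dial is at its off stop (value of joint dial below 0.08 rad), for 0.2 s.
2. the tall tube is drawn out of its well (height (world z) of tall_tube above 0.115 m), for 0.1 s.
At the end, for the whole second after the job is handed in: Dial within 0.1 rad of off; tall tube held still by the fingers, touching nothing else, tip over 155 mm above the table (50 mm above the block), axis 30 to 60 degrees from vertical, cap end up; short tubes within 20 mm and other things within 30 mm of their starts (value of joint dial below 0.1 rad and height (world z) of tall_tube above 0.155 m and angle between tall_tube's own z axis and vertical between 0.52 and 1.05 rad and contact force between the fingers and tall_tube above 1 N and linear speed of tall_tube below 0.03 m/s and angular speed of tall_tube below 0.3 rad/s and contact force between tall_tube and warmer below 0.1 N and contact force between tall_tube and short_tube_a below 0.1 N and contact force between tall_tube and short_tube_b below 0.1 N and contact force between tall_tube and beaker below 0.1 N and contact force between tall_tube and jar below 0.1 N and contact force between tall_tube and petri below 0.1 N and contact force between tall_tube and loose_cap below 0.1 N and contact force between tall_tube and scoop below 0.1 N and distance of each of short_tube_a, short_tube_b from where it was at the start of the episode below 0.02 m and distance of each of beaker, jar, petri, loose_cap, scoop from where it was at the start of the episode below 0.03 m); the arm keeps its last pose, push and grip.
It fails at once if the tall tube is raised before the dial is off (value of joint dial above 0.15 rad and height (world z) of tall_tube above 0.08 m).
It fails at once if a short tube is displaced by more than 20 mm (distance of any of short_tube_a, short_tube_b from where it was at the start of the episode above 0.02 m).
It fails at once if another thing is displaced by more than 30 mm (distance of any of beaker, jar, petri, loose_cap, scoop from where it was at the start of the episode above 0.03 m).
It also fails if it takes over 45 s, if anything falls off the work surface, if the arm or the gripper's body presses on something with over 40 N, if the wrist force passes 120 N, or if a joint passes its speed limit or range.

### The arm

A 6-joint arm with a two-finger parallel gripper is mounted at the origin on the work surface. World frame = base frame: x ahead of the robot, y to its left, z up, the work surface at z = 0. Lengths are in m, angles in rad, forces in N, time in s.
With the tool pointing down it reaches from about 0.35 to 0.775 m from the base axis. Payload 5.5 kg.
Tool frame: the origin (TCP) lies midway between the tips of the shut fingers; the grasp point (between the pads) lies 19 mm behind it; z points along the fingers, y is the line along which they close (so a half turn about z gives the same grasp; the last joint's range is limited). The gripper opens to 85 mm and grips with 20 to 120 N. Pads are 22 mm wide; open, the fingers measure 114 mm over their backs; the gripper's body (76 mm by 85 mm) begins 54 mm behind the grasp point. The pads swing forward as they close: fully open they stand 13 mm farther back than shut.
Start: joints at [-1.289, 0.313, 0.046, 1.304, 0, 1.431], TCP at [0.235, -0.525, 0.231] pointing down, gripper open.
Joint ranges: [-2.76, 2.76], [-0.86, 1.69], [-1.03, 1.26], [-2.2, 2.34], [-1.47, 1.5], [-3.14, 3.14]. Speed limits (rad/s): [2.57, 2.57, 3.14, 3.14, 3.14, 3.14].

### API

Orientations are given as a unit quaternion [w, x, y, z].
In Python, from workcell import get_state, read_camera, camera_info, hand_in, recognise gives the robot as it stands.
- The arm moves only by the tool arm_command, never from a script. Its argument "moves" is one flat list of numbers, 7 for each row, row after row: the opening, from -1 (shut) to 1 (fully open), then the shift along the tool's x, y, z in mm, then the turn, a rotation vector about the tool's x, y, z in rad. A call has 1 to 8 rows; each row shifts and turns the commanded pose from where the row before left it, along the tool's axes as they then stand; what a row does not reach is not made up. A row lasts 1/8 s, in which the tool goes at most 62.5 mm and 10.7 degrees, less where a joint would pass 70% of its speed; a pose out of reach is approached as far as the arm can. A call with a gripper value outside its range is refused whole. The fingers move at their own pace and stop on an object; "newtons" is the grip in N (left out, the last holds). Time passes only in rows, so rows that do not move let the fingers close. It gives the time, the measured TCP pose, the force, the opening and the grip force at its end, in the units of the state.
- get_state(): the state, without advancing time (a new reading comes with each control period).
- read_camera(name): name is "side" or "top"; returns (picture, depth): 400x640x3 uint8, blue, green, red; 400x640 float32, m along the optical axis (not along the pixel's ray), 0 where there is no reading.
- camera_info(name): a dict with "fovy" (degrees; the focal length in pixels is half the picture's height over the tangent of half this angle, whatever the lens; pixels are square), "cx", "cy" (the principal point, pixels), "eye" and "orientation" of the camera in the world. Camera axes: x right, y down, z forward; pixel columns grow to the right and rows downward; lengths in m; the calibration is good to about 2 mm. A picture is of the moment at which its call begins. camera_info takes no time and is no camera call.
- hand_in(): hands the job in; it is judged then, once.
Trained networks look in the newest picture that a camera, given by its name, has taken for a name from the list of things; names that differ only in an ending like _2 or _b are one class to them, and where a whole thing is asked for, a point or a joint stands for the part that bears it (a point fixed in the world has none). Each returns a list of dicts, best first, with "confidence" (0 to 1); they miss things now and then, are a little off and sometimes report something else, mostly with a low value. They report only what shows in the picture. A call takes as long as a camera call. They do not tell look-alikes from the thing itself.
- recognise(camera, label): "point" ([column, row] in pixels, amid what is visible of it).
The state is a dict: "clock": time; "joint_pos": joint angles; "qvel": joint speeds; "tau": joint torques, N m; "tcp_pos": TCP position; "orientation": TCP orientation; "wrist_force": force on the tool from outside, world axes, zero at the start; "ft_torque": the same for the moment, N m; "finger_gap": finger opening in m; "grip_force": force on a finger pad.
Only numpy, scipy, OpenCV 4.12 (cv2) and the standard library are available. Lean on these libraries where they do the work, as an engineer would, in place of code of your own. Each camera call takes 0.05 s, during which the arm holds its last target. There are 200 camera calls.

## Working session

There is one attempt and no reset: what is moved stays moved. The work goes in short steps, Python scripts to look and compute and a tool call to move; the robot and the scene stay as the last step left them, time stands still between calls to the robot, and variables do not carry over. Pictures are saved under pics/ and viewed, at most 10 in all, crops included, and the job is handed in when it is done.

Besides the shell and the picture viewer there is one more tool, called after ">>>" as name(argument=value, ...) on one line, values as JSON. arm_command: Moves the arm, as the interface text tells. Its arguments: {"type":"object","properties":{"moves":{"type":"array"},"newtons":{"type":"number"}},"required":["moves"]}

```bash
mkdir -p pics; ls
cat > h.py <<'E'
import numpy as np, cv2
from scipy.spatial.transform import Rotation as R
from workcell import *
def q2R(q): return R.from_quat([q[1],q[2],q[3],q[0]]).as_matrix()
def cloud(cam,d):
    i=camera_info(cam); f=200/np.tan(np.radians(i["fovy"])/2)
    v,u=np.mgrid[0:400,0:640]
    P=np.stack([(u-i["cx"])*d/f,(v-i["cy"])*d/f,d],-1)
    return P@q2R(i["orientation"]).T+np.array(i["eye"])
E
python3 - <<'E'
from h import *
for c in("top","side"):
    p,d=read_camera(c); cv2.imwrite(f"pics/{c}0.png",p); np.savez(f"{c}0.npz",p=p,d=d)
    X=cloud(c,d); print(c,camera_info(c))
    for n in("warmer","dial","tall_tube","tall_cap","short_tube_a","beaker","jar","petri","loose_cap","scoop"):
        for r in recognise(c,n)[:4]:
            u,v=np.round(r["point"]).astype(int); print(n,(u,v),round(r["confidence"],2),X[v,u].round(3))
print(get_state())
E
```

```text
pics
top {'fovy': 48.61893214084959, 'cx': 323.02640587072545, 'cy': 197.63604048970674, 'eye': array([0.44512753, 0.03653281, 1.02987575]), 'orientation': array([-0.07486354,  0.70774605, -0.69988256,  0.06045974])}
warmer (np.int64(364), np.int64(240)) 0.84 [ 0.537 -0.031  0.086]
dial (np.int64(379), np.int64(272)) 0.71 [ 0.469 -0.058  0.129]
dial (np.int64(405), np.int64(208)) 0.21 [ 0.592 -0.106  0.172]
tall_tube (np.int64(352), np.int64(138)) 0.84 [ 0.755 -0.004  0.114]
tall_tube (np.int64(408), np.int64(208)) 0.73 [ 0.592 -0.111  0.174]
tall_tube (np.int64(387), np.int64(139)) 0.72 [ 0.752 -0.079  0.117]
tall_tube (np.int64(467), np.int64(196)) 0.62 [ 0.635 -0.254  0.086]
tall_cap (np.int64(387), np.int64(139)) 0.9 [ 0.752 -0.079  0.117]
tall_cap (np.int64(414), np.int64(132)) 0.77 [ 0.773 -0.141  0.102]
tall_cap (np.int64(472), np.int64(194)) 0.74 [ 0.634 -0.256  0.113]
tall_cap (np.int64(356), np.int64(141)) 0.65 [ 0.747 -0.013  0.117]
short_tube_a (np.int64(336), np.int64(192)) 0.79 [0.629 0.029 0.144]
short_tube_a (np.int64(370), np.int64(200)) 0.5 [ 0.613 -0.04   0.146]
be
[... 1974 characters left out ...]
4]
{'clock': 1.1, 'joint_pos': array([-1.28862069e+00,  3.13172125e-01,  4.61051159e-02,  1.30356867e+00,
       -9.94746150e-06,  1.43121672e+00]), 'qvel': array([-0.00078088,  0.00043026,  0.00014122,  0.0003373 ,  0.00104203,
        0.00061062]), 'tau': array([ 3.75155869e-04, -4.80482161e+01,  2.98816073e+01,  3.08571989e-04,
       -1.58319322e-04,  2.42343553e-06]), 'tcp_pos': array([ 0.23539851, -0.52466902,  0.23134115]), 'orientation': array([8.04761191e-05, 9.77847586e-01, 2.09318159e-01, 7.61130319e-07]), 'wrist_force': array([ 0.58129079, -0.75224869,  0.8622801 ]), 'ft_torque': array([-0.00835565, -0.02471561,  0.0293372 ]), 'grip_force': 0.0, 'finger_gap': 0.08553247243388681}
```

Run:
```python
from h import *
z=np.load("top0.npz");p,d=z["p"],z["d"];X=cloud("top",d)
c=cv2.resize(p[110:310,290:490],(600,600),interpolation=cv2.INTER_CUBIC)
s=cv2.resize(np.load("side0.npz")["p"][130:330,240:440],(600,600),interpolation=cv2.INTER_CUBIC)
cv2.imwrite("pics/tc.png",c);cv2.imwrite("pics/sc.png",s)
def circ(x,y,zlo,zhi,r=.03):
    m=(np.hypot(X[...,0]-x,X[...,1]-y)<r)&(X[...,2]>zlo)&(X[...,2]<zhi)
    q=X[m]; e,(w,h),a=cv2.minAreaRect(q[:,:2].astype(np.float32)); c2,rr=cv2.minEnclosingCircle(q[:,:2].astype(np.float32))
    print(len(q),q.mean(0).round(4),np.round(e,4),np.round((w,h,a),4),np.round(c2,4),round(rr,4)); return q
print("tall");circ(.592,-.108,.168,.182);print("s");circ(.629,.029,.137,.15);circ(.612,-.04,.137,.15)
print("dialbar");q=circ(.469,-.058,.119,.14,.035)
cv=np.cov(q[:,:2].T);w,v=np.linalg.eigh(cv);print("bar dir deg",np.degrees(np.arctan2(v[1,1],v[0,1])))
print("disc");circ(.469,-.058,.09,.14,.035)
m=(X[...,2]>.08)&(X[...,2]<.09)&(np.hypot(X[...,0]-.5,X[...,1])<.3);m=cv2.morphologyEx(m.astype(np.uint8),cv2.MORPH_OPEN,np.ones((5,5)))
print("deck",cv2.minAreaRect(X[m>0][:,:2].astype(np.float32)),X[m>0].mean(0))
```

```text
tall
236 [ 0.5991 -0.1122  0.1742] [ 0.5993 -0.1126] [ 0.0324  0.0327 18.4834] [ 0.5994 -0.1126] 0.017
s
210 [0.6328 0.0227 0.1425] [0.6333 0.0223] [ 0.032   0.0323 15.2256] [0.633  0.0231] 0.0171
212 [ 0.6162 -0.0448  0.1425] [ 0.6161 -0.0451] [3.07000e-02 3.30000e-02 8.95139e+01] [ 0.6163 -0.0448] 0.0168
dialbar
147 [ 0.4735 -0.0601  0.1281] [ 0.4736 -0.0605] [ 0.0139  0.0413 13.0352] [ 0.4733 -0.0606] 0.0208
bar dir deg 103.25517724137919
disc
612 [ 0.4727 -0.0585  0.1028] [ 0.4725 -0.0598] [0.0619 0.0627 0.7459] [ 0.4733 -0.0596] 0.0331
deck ((0.5534653663635254, -0.029397159814834595), (0.28999993205070496, 0.2390064299106598), 76.0536880493164) [ 0.52937247 -0.02275591  0.08457302]
```

View pics/tc.png

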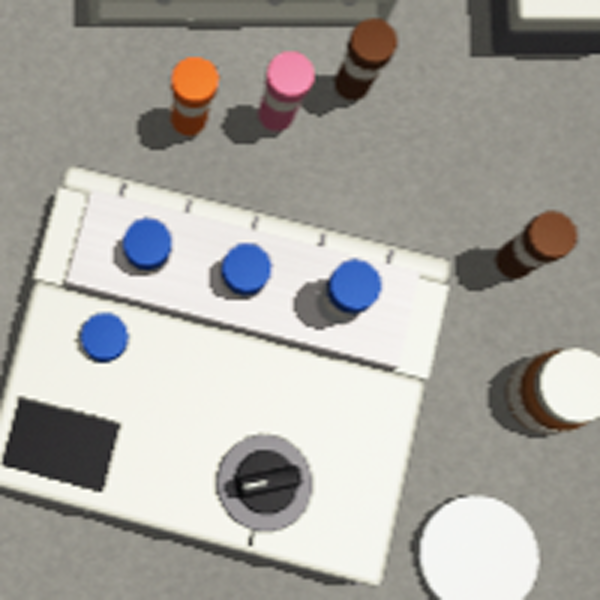

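View pics/sc.png

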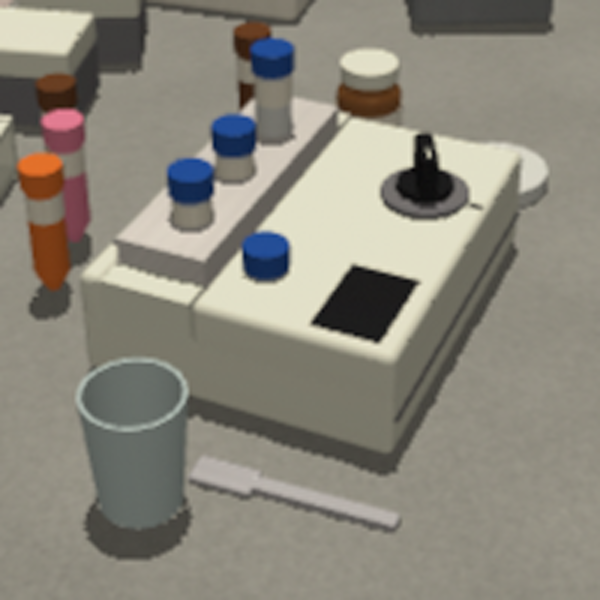

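The top crop shows the dial at crop pixel (264,482), with its mark pointing left and forward at about 63° (1.1 rad). The tall tube is at the right (355,286), and the short tubes are in the other two wells. The measured heights agree: cap tops at 174 and 142.5 mm, bar at 128 mm. The warmer is turned by -14°.

>>> arm_command(moves=[1, 38, -30, 0, 0, 0, 0, 1, 50, -40, 0, 0, 0, 0, 1, 45, -36, 0, 0, 0, 0, 1, 45, -36, 0, 0, 0, 0, 1, 45, -36, 0, 0, 0, 0, 1, 45, -36, 0, 0, 0, 0, 1, 45, -36, 0, 0, 0, 0, 1, 45, -36, 0, 0, 0, 0])

```text
clock: 2.1
tcp_pos: [0.445, -0.1168, 0.2316]
orientation: [0.0, 0.978, 0.209, 0.0]
wrist_force: [0.9, -0.7, 0.1]
finger_gap: 0.085
grip_force: 0.0
```

>>> arm_command(moves=[1, 25, -20, 0, 0, 0, 0, 1, 24, -20, 0, 0, 0, 0, 1, 0, 0, 0, 0, 0, -0.18, 1, 0, 0, 0, 0, 0, -0.18, 1, 0, 0, 0, 0, 0, -0.18, 1, 0, 0, 0, 0, 0, -0.18, 1, 0, 0, 0, 0, 0, -0.18, 1, 0, 0, 0, 0, 0, -0.18])

```text
clock: 3.1
tcp_pos: [0.4726, -0.0619, 0.2314]
orientation: [0.0, 0.729, 0.684, 0.0]
wrist_force: [-0.8, -0.1, -0.3]
finger_gap: 0.0858
grip_force: 0.0
```

>>> arm_command(moves=[1, 0, 0, 0, 0, 0, -0.15, 1, 0, 0, 0, 0, 0, -0.15, 1, 0, 0, 0, 0, 0, 0, 1, 0, 0, 0, 0, 0, 0])

```text
clock: 3.6
tcp_pos: [0.4726, -0.0619, 0.2313]
orientation: [0.0, 0.622, 0.783, -0.0]
wrist_force: [1.2, 0.5, 0.0]
finger_gap: 0.0854
grip_force: 0.0
```

```bash
cat >> h.py <<'E'
def go(t,yawx):
    s=get_state();M=q2R(s["orientation"]);y=np.degrees(np.arctan2(M[1,0],M[0,0]))
    print("t",round(s["clock"],2),"tcp",s["tcp_pos"].round(4),"yawx",y.round(2),"gap",round(s["finger_gap"],4),"q",s["joint_pos"].round(2))
    print("tool shift mm",((np.array(t)-s["tcp_pos"])@M*1000).round(1),"rotz",round(-np.radians(yawx-y),3),"tilt",M[:,2].round(3))
E
python3 -c "
from h import *
go([.4735,-.0603,.104],103.3)"
```

```text
t 3.6 tcp [ 0.4726 -0.0619  0.2313] yawx 103.1 gap 0.0854 q [-0.3   0.12 -0.2   1.25 -0.    1.04]
tool shift mm [  1.4   1.3 127.3] rotz -0.004 tilt [ 0. -0. -1.]
```

>>> arm_command(moves=[1, 1.4, 1.3, 35, 0, 0, 0, 1, 0, 0, 40, 0, 0, 0, 1, 0, 0, 30, 0, 0, 0, 1, 0, 0, 22, 0, 0, 0, -1, 0, 0, 0, 0, 0, 0, -1, 0, 0, 0, 0, 0, 0, -1, 0, 0, 0, 0, 0, 0, -1, 0, 0, 0, 0, 0, 0], newtons=30)

```text
clock: 4.6
tcp_pos: [0.4738, -0.0606, 0.1052]
orientation: [0.001, 0.621, 0.784, -0.0]
wrist_force: [-7.6, -2.2, 19.1]
finger_gap: 0.0135
grip_force: 34.7
```

>>> arm_command(moves=[-1, 0, 0, 0, 0, 0, 0, -1, 0, 0, 0, 0, 0, 0])

```text
clock: 4.85
tcp_pos: [0.4738, -0.0607, 0.1054]
orientation: [0.001, 0.621, 0.784, -0.0]
wrist_force: [-1.7, 0.2, 6.8]
finger_gap: 0.0134
grip_force: 32.2
```

>>> arm_command(moves=[-1, 0, 0, 0, 0, 0, -0.14, -1, 0, 0, 0, 0, 0, -0.14, -1, 0, 0, 0, 0, 0, -0.14, -1, 0, 0, 0, 0, 0, -0.14, -1, 0, 0, 0, 0, 0, -0.14, -1, 0, 0, 0, 0, 0, -0.14, -1, 0, 0, 0, 0, 0, -0.14, -1, 0, 0, 0, 0, 0, -0.1])

```text
clock: 5.85
tcp_pos: [0.4745, -0.0598, 0.1053]
orientation: [0.001, 0.128, 0.992, 0.001]
wrist_force: [0.4, 2.0, 3.9]
finger_gap: 0.013
grip_force: 32.1
```

>>> arm_command(moves=[-1, 0, 0, 0, 0, 0, -0.04, -1, 0, 0, 0, 0, 0, -0.03, -1, 0, 0, 0, 0, 0, 0, -1, 0, 0, 0, 0, 0, 0])

```text
clock: 6.35
tcp_pos: [0.4745, -0.0599, 0.1054]
orientation: [0.001, 0.096, 0.995, 0.001]
wrist_force: [0.5, 3.6, 5.4]
finger_gap: 0.0135
grip_force: 50.4
```

```bash
python3 -c "
from h import *
go([.4735,-.0603,.104],166);s=get_state();print(s['wrist_force'],s['ft_torque'])"
```

```text
t 6.35 tcp [ 0.4745 -0.0599  0.1054] yawx 168.98 gap 0.0135 q [-0.29  0.21 -0.42  0.94  0.   -0.1 ]
tool shift mm [ 0.9 -0.6  1.4] rotz 0.052 tilt [ 0.003  0.001 -1.   ]
[0.49713231 3.63461413 5.40240439] [ 0.81216604  0.00570575 -1.33027067]
```

>>> arm_command(moves=[1, 0, 0, 0, 0, 0, 0, 1, 0, 0, 0, 0, 0, 0, 1, 0, 0, 0, 0, 0, 0, 1, 0, 0, -30, 0, 0, 0, 1, 0, 0, -50, 0, 0, 0, 1, 0, 0, -50, 0, 0, 0, 1, 0, 0, 0, 0, 0, 0.18, 1, 0, 0, 0, 0, 0, 0.18])

```text
clock: 7.35
tcp_pos: [0.4739, -0.0605, 0.2351]
orientation: [0.001, 0.274, 0.962, -0.0]
wrist_force: [-0.1, 0.7, -0.2]
finger_gap: 0.0855
grip_force: 0.0
```

>>> arm_command(moves=[1, 0, 0, 0, 0, 0, 0.18, 1, 0, 0, 0, 0, 0, 0.18, 1, 0, 0, 0, 0, 0, 0.18, 1, 0, 0, 0, 0, 0, 0.18, 1, 0, 0, 0, 0, 0, 0.18, 1, 0, 0, 0, 0, 0, 0.18, 1, 0, 0, 0, 0, 0, 0.18, 1, 0, 0, 0, 0, 0, 0])

```text
clock: 8.35
tcp_pos: [0.4734, -0.0603, 0.2341]
orientation: [-0.0, 0.786, 0.619, -0.0]
wrist_force: [0.1, 0.0, 0.6]
finger_gap: 0.0852
grip_force: 0.0
```

Run:
```python
from h import *
go([.5993,-.1126,.142],76)
for c in("top","side"):
    p,d=read_camera(c);np.savez(c+"1.npz",p=p,d=d)
    if c=="side": cv2.imwrite("pics/s1.png",cv2.resize(p[130:260,270:470],(780,507)))
    X=cloud(c,d);m=(np.hypot(X[...,0]-.4735,X[...,1]+.0603)<.03)&(X[...,2]>.122)&(X[...,2]<.135)
    q=X[m]
    if len(q)>8:
        w,v=np.linalg.eigh(np.cov(q[:,:2].T));print(c,len(q),q.mean(0).round(4),np.degrees(np.arctan2(v[1,1],v[0,1])))
```

```text
t 8.35 tcp [ 0.4734 -0.0603  0.2341] yawx 76.42 gap 0.0852 q [-0.3   0.12 -0.19  1.26 -0.    1.51]
tool shift mm [-21.3 134.7  92. ] rotz 0.007 tilt [-0. -0. -1.]
side 91 [ 0.4729 -0.055   0.1263] 165.64501512633905
```

View pics/s1.png

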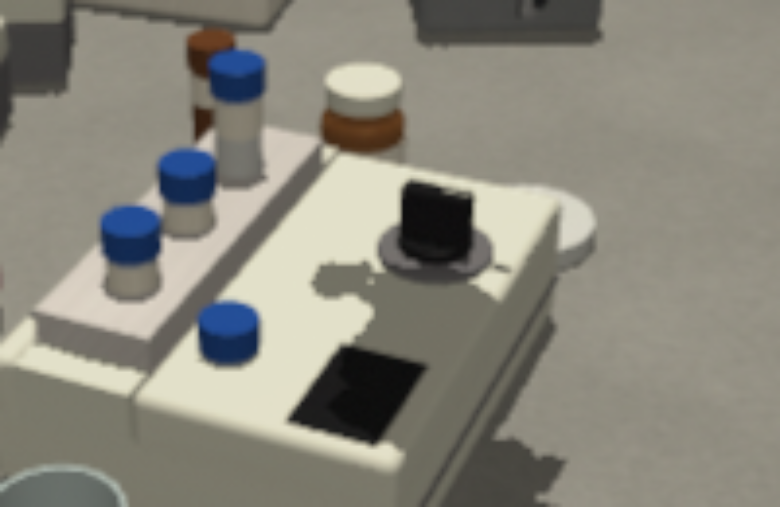

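The side crop shows the dial bar at (437,220) lined up with its tick. It measures 165.6°, against 166° for off, so the dial is off. All the tubes are still in place. Next is the tall tube.

>>> arm_command(moves=[1, -7, 40, 0, 0, 0, 0, 1, -7, 45, 0, 0, 0, 0, 1, -7, 50, 0, 0, 0, 0, 1, 0, 0, 0, 0, 0, 0, 1, 0, 0, 40, 0, 0, 0, 1, 0, 0, 35, 0, 0, 0, 1, 0, 0, 17, 0, 0, 0, 1, 0, 0, 0, 0, 0, 0])

```text
clock: 9.45
tcp_pos: [0.5977, -0.1119, 0.1409]
orientation: [-0.002, 0.786, 0.618, -0.001]
wrist_force: [0.1, -0.4, 0.3]
finger_gap: 0.0856
grip_force: 0.0
```

Run:
```python
from h import *
go([.5993,-.1126,.142],76)
p,d=read_camera("side");cv2.imwrite("pics/s2.png",cv2.resize(p[80:240,230:430],(700,560)))
```

```text
t 9.45 tcp [ 0.5977 -0.1119  0.1409] yawx 76.4 gap 0.0856 q [-0.32  0.42 -0.02  1.13 -0.    1.49]
tool shift mm [-0.3  1.7 -1.1] rotz 0.007 tilt [-0.004  0.001 -1.   ]
```

View pics/s2.png

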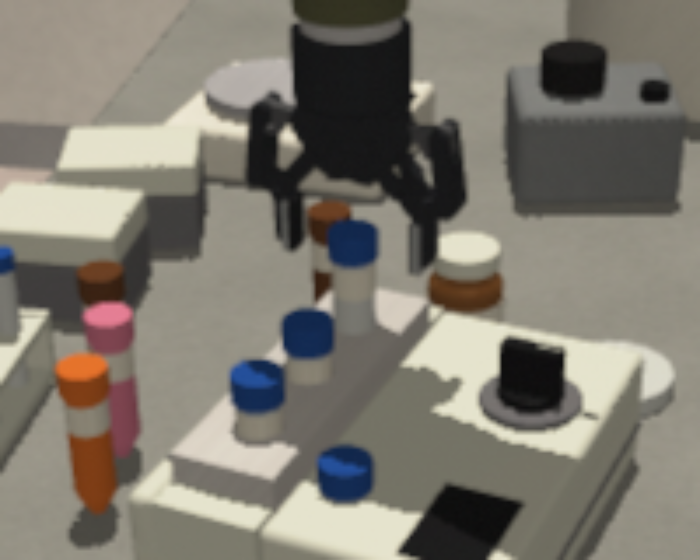

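The fingers, at (288,220) and (423,245), straddle the blue cap at (353,243). I'll close on it and lift.

>>> arm_command(moves=[-1, 0, 1.5, 0, 0, 0, 0, -1, 0, 0, 0, 0, 0, 0, -1, 0, 0, 0, 0, 0, 0, -1, 0, 0, 0, 0, 0, 0, -1, 0, 0, 0, 0, 0, 0, -1, 0, 0, 0, 0, 0, 0], newtons=40)

```text
clock: 10.25
tcp_pos: [0.6014, -0.1131, 0.1432]
orientation: [0.0, 0.786, 0.618, 0.0]
wrist_force: [-1.0, 0.3, 6.3]
finger_gap: 0.0329
grip_force: 39.4
```

>>> arm_command(moves=[-1, 0, 0, -15, 0, 0, 0, -1, 0, 0, -20, 0, 0, 0, -1, 0, 0, -25, 0, 0, 0, -1, 0, 0, -25, 0, 0, 0, -1, 0, 0, -25, 0, 0, 0, -1, 0, 0, -25, 0, 0, 0, -1, 0, 0, -25, 0, 0, 0, -1, 0, 0, 0, 0, 0, 0])

```text
clock: 11.25
tcp_pos: [0.6022, -0.1133, 0.3048]
orientation: [0.002, 0.786, 0.618, 0.001]
wrist_force: [-0.2, 0.1, -0.8]
finger_gap: 0.0329
grip_force: 39.9
```

Run:
```python
from h import *
go([.5993,-.1126,.30],76)
p,d=read_camera("side");cv2.imwrite("pics/s3.png",cv2.resize(p[40:240,230:430],(600,600)))
```

```text
t 11.25 tcp [ 0.6022 -0.1133  0.3048] yawx 76.31 gap 0.0329 q [-0.32  0.38  0.32  1.51 -0.    1.49]
tool shift mm [ 0.  -3.   4.8] rotz 0.005 tilt [ 0.004 -0.001 -1.   ]
```

View pics/s3.png

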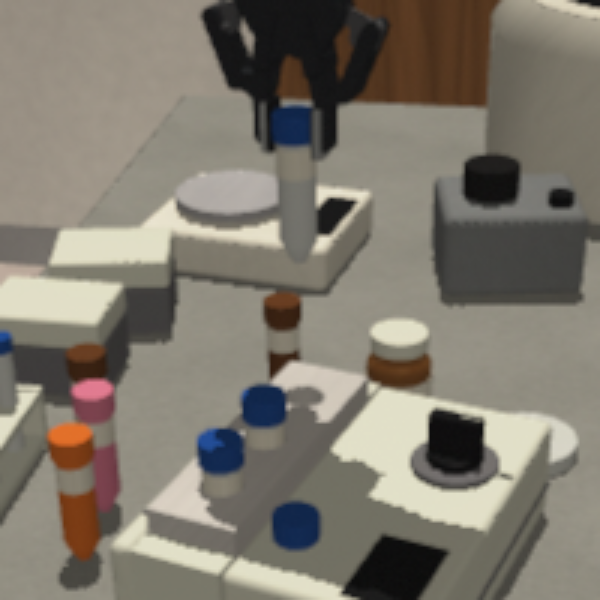

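The tall tube is out and hanging straight under the gripper, tip at crop pixel (297,255). Both short tubes are still in their wells. Now I'll tilt it outward.

>>> arm_command(moves=[-1, 0, 0, 0, -0.08, 0, 0, -1, 0, 0, 0, -0.14, 0, 0, -1, 0, 0, 0, -0.14, 0, 0, -1, 0, 0, 0, -0.14, 0, 0, -1, 0, 0, 0, -0.14, 0, 0, -1, 0, 0, 0, -0.14, 0, 0, -1, 0, 0, 0, 0, 0, 0, -1, 0, 0, 0, 0, 0, 0])

```text
clock: 12.3
tcp_pos: [0.6021, -0.1135, 0.3037]
orientation: [0.299, 0.727, 0.571, 0.235]
wrist_force: [0.5, 0.6, 0.9]
finger_gap: 0.0328
grip_force: 40.0
```

>>> arm_command(moves=[-1, 0, 0, 0, 0, 0, 0, -1, 0, 0, 0, 0, 0, 0, -1, 0, 0, 0, 0, 0, 0, -1, 0, 0, 0, 0, 0, 0])

```text
clock: 12.8
tcp_pos: [0.6014, -0.1131, 0.3024]
orientation: [0.299, 0.727, 0.571, 0.235]
wrist_force: [-0.0, -0.2, -1.4]
finger_gap: 0.0329
grip_force: 40.0
```

Run:
```python
from h import *
go([.5993,-.1126,.30],76); s=get_state(); print(s["qvel"].round(3),s["grip_force"])
p,d=read_camera("side");cv2.imwrite("pics/s4.png",cv2.resize(p[40:240,230:430],(600,600)))
```

```text
t 12.8 tcp [ 0.6014 -0.1131  0.3024] yawx 76.31 gap 0.0329 q [-0.36 -0.19 -0.64  0.35  0.08  1.49]
tool shift mm [-0.  -3.2  0.1] rotz 0.005 tilt [ 0.683 -0.166 -0.711]
[-0.001 -0.005 -0.009 -0.003 -0.001  0.   ] 40.01906454563141
```

View pics/s4.png

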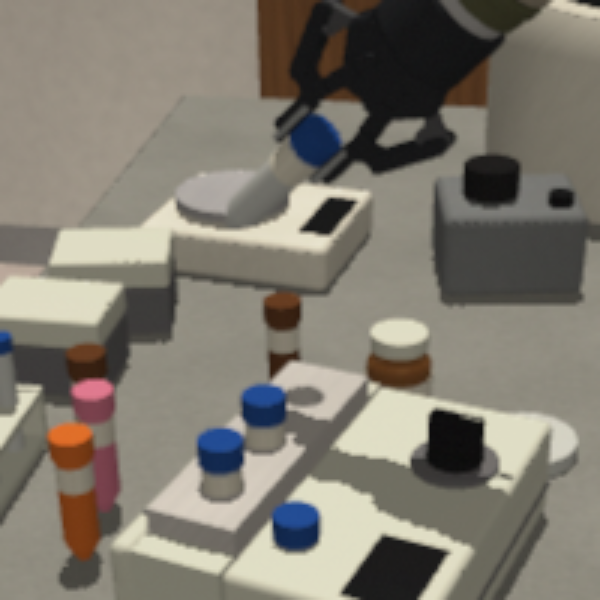

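The tube is held at about 45°, with the cap (315,140) above the tip (235,212). It is still and clear, the dial is off, and the other things are in place.

```bash
python3 -c "
from workcell import *
print(hand_in())"
```

```text
the job is handed in; nothing more can be done
None
```

The dial is turned off, the tall tube was then drawn straight up, and it is held still at about 45° with its cap end up and its tip about 24 cm above the table; the job is handed in (no verdict was returned).

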